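Lock the bench hold-down with its T-key

TASK

Take the red T-key out of its wooden rest and put it into the barrel of the green hold-down lock on the bench, then feel for the slot of the shaft inside by turning the key clockwise under light pressure until the key drops fully home, and turn it on clockwise to the stop, so that the cross-bar lies along the red marks, and leave the key in. Never force it (the key must not bear on the lock with 30 N or more), and leave the tape, the plane and the sanding pad where they are.

Things in the scene. Friction and masses are not known exactly. Their poses are not given: they have to be found in the camera images.
- key: Upright T-key, 92 mm tall, about 0.18 kg. Origin: centre of its underside, z up its axis. From below: tongue 17 mm (along x) x 8 mm (y), 20 mm high; cone to 24.5 mm; steel spigot 23.6 mm diameter to 52 mm; dark collar 38 mm diameter, 52 to 57 mm; neck 12 mm diameter to 74 mm; red cross-bar to 92 mm. Same after a half turn.
- key_bar (a point): Centre of the key's red cross-bar, 83 mm above the key's underside, the place to grip: 58 mm long along x (parallel to the tongue), 14 mm wide along y, 18 mm high.
- key_rest: Fixed wooden block 60 x 60 x 56 mm with an upright through hole of 27 mm diameter at its centre; the key hangs in it by its collar, its underside 4 mm above the bench, and lifts straight out. Origin: centre of its underside.
- lock: Fixed hold-down lock: green base 110 x 74 x 12 mm, upright steel barrel 52 mm in diameter, its rim 66 mm above the bench. Origin: centre of the underside, on the barrel's axis; z up. Red marks on its x axis, either side. Locked (clockwise stop): slot and key's bar along x. Fully home (tongue in slot, collar on rim) the key's underside is 14 mm above the bench.
- lock_mouth (a point): Centre of the barrel's mouth, 66 mm above the bench. The bore is upright, round, 25 mm in diameter. In it stands a shaft with a slot 9.6 mm wide straight across its end and deeper than the tongue. The end of the shaft lies anywhere from 20 to 33 mm above the bench; how high is not measured and must be felt.
- lock_seat (a point): Point on the barrel's axis 14 mm above the bench, where the key's underside is when the key is fully home; fixed to the lock, does not turn. The slot starts 0.6 to 1.3 rad counter-clockwise (from above) of the lock's x axis, unmeasured. The shaft turns stiffly (0.08 N m) between 1.4 rad and the locked stop at 0 and stays put; pressing with over 8 N may drag it round.
- tape_blue: Bystander: roll of blue tape, 70 x 58 x 22 mm, loose. Origin: centre of its underside.
- palm_plane: Bystander: small brass palm plane, 71 x 79 x 36 mm, loose. Origin: centre of its underside.
- sanding_pad: Bystander: black sanding pad, 72 x 65 x 14 mm, loose. Origin: centre of its underside.
Things that resemble listed ones, but are neither listed nor needed, are in the scene too. What is shaped like the key but blue, orange or purple is not meant.

How it is judged (in metres and radians):
On the way, in this order (a step that is already met when the one before it is completed fails the run):
1. the key is upright in the bore, its foot at least 10 mm below the rim (z of key in the frame of lock below 0.056 m and horizontal distance between key and lock below 0.005 m and angle between key's own z axis and vertical below 0.15 rad), for 0.1 s.
2. the tongue has dropped into the slot: the collar is within 3 mm of the rim (z of key in the frame of lock below 0.017 m and horizontal distance between key and lock below 0.004 m), for 0.1 s.
At the end, for the whole second after the job is handed in: The key stands in the lock fully home (collar within 2.5 mm of the rim, on the axis within 4 mm, upright within 0.08 rad), its cross-bar within 0.2 rad of the red marks, released and at rest (z of key in the frame of lock below 0.0165 m and horizontal distance between key and lock below 0.004 m and angle between key's own z axis and vertical below 0.08 rad and angle between the x axis of key and the x axis of lock, either way round below 0.2 rad and linear speed of key below 0.02 m/s); the robot touches nothing.
It fails at once if the key bears on the lock with 30 N or more (contact force between key and lock above 30 N).
It fails at once if the blue tape is moved more than 30 mm (distance of tape_blue from where it was at the start of the episode above 0.03 m).
It fails at once if the plane is moved more than 30 mm (distance of palm_plane from where it was at the start of the episode above 0.03 m).
It fails at once if the sanding pad is moved more than 30 mm (distance of sanding_pad from where it was at the start of the episode above 0.03 m).
It also fails if it takes over 64 s, if anything falls off the work surface, if the arm or the gripper's body presses on something with over 40 N, if the wrist force passes 120 N, or if a joint passes its speed limit or range.

ROBOT

A 6-joint arm with a two-finger parallel gripper is mounted at the origin on a cart in front of the work surface, level with it; the furniture and walls round the work are solid. World frame = base frame: x ahead of the robot, y to its left, z up, the work surface at z = 0. Lengths are in m, angles in degrees, forces in N, time in s.
With the tool pointing down it reaches from about 0.4 to 0.825 m from the base axis. Payload 7 kg.
Tool frame: the origin (TCP) lies midway between the tips of the shut fingers; the grasp point (between the pads) lies 19 mm behind it (hold_point_z is the distance from the TCP to the grasp point, in m); z points along the fingers, y is the line along which they close (so a half turn about z gives the same grasp; the last joint's range is limited). The gripper opens to 88 mm and grips with 3 to 60 N. Pads are 19 mm wide; open, the fingers measure 130 mm over their backs; the gripper's body (78 mm by 193 mm) begins 47 mm behind the grasp point.
Start: joints at [-56.946, 20.546, 0.682, 0, -70.136, -16.507], TCP at [0.192, -0.647, 0.227] pointing down, gripper open.
Joint ranges: [-176.03, 176.03], [-82.01, 121.73], [-58.28, 71.71], [-173.87, 95.51], [-174.79, -0.11], [-173.66, 173.66]. Speed limits (degrees/s): [136.94, 136.94, 172.46, 180, 180, 180].

INTERFACE

Orientations are given as [roll, pitch, yaw] about the fixed x, y, z axes, in that order (R = Rz(yaw) Ry(pitch) Rx(roll)).
In Python, from plant import get_state, capture, close_job, hold_point_z gives the robot as it stands.
- The arm moves only by the shell command python3 -m inch 'ROWS' [FORCE]. ROWS is text: rows parted by semicolons, each of 5 numbers parted by spaces: the shift along the tool's x, y, z normalised to -1 to 1, where 1 is 0.15 m, then the turn about the tool's z normalised to -1 to 1, where 1 is 360 degrees, then the opening, from 0 (shut) to 1 (fully open). In form: tx ty tz spin grip; .... A call has exactly 8 rows; each row shifts and turns the commanded pose from where the row before left it, along the tool's axes as they then stand; what a row does not reach is not made up. A row lasts 1/8 s, in which the tool goes at most 62.5 mm and 10.7 degrees, less where a joint would pass 70% of its speed; a pose out of reach is approached as far as the arm can. A call with a number of a shift or a turn outside -1 to 1 is refused whole. A call with a gripper value outside its range is refused whole. The fingers move at their own pace and stop on an object; FORCE is the grip in N (left out, the last holds). Time passes only in rows, so rows that do not move let the fingers close, or fill a call up. It gives the time, the measured TCP pose, the force, the opening and the grip force at its end, in the units of the state.
- get_state(): the state, without advancing time (a new reading comes with each control period).
- capture(name): name is "scene" or "side" or "wrist"; returns a dict with "color" (420x560x3 uint8, blue, green, red), "mtx" (3x3 intrinsics, pixels), "R" (3x3) and "t" (3): a world point X has camera coordinates R X + t. Camera axes: x right, y down, z forward; pixel columns grow to the right and rows downward; lengths in m; the calibration is good to about 2 mm. The wrist camera is an equidistant fisheye: a pixel r from the principal point sees the ray r / f radians off the axis. A picture is of the moment at which its call begins. There is no depth.
- close_job(): hands the job in; it is judged then, once.
The state is a dict: "time_s": time; "joints": joint angles; "qd": joint speeds; "joint_torque": joint torques, N m; "tcp_pos": TCP position; "eef_rot": TCP orientation; "contact_force": force on the tool from outside, world axes, zero at the start; "moment": the same for the moment, N m; "gripper_width": finger opening in m; "gripper_force": force on a finger pad.
Only numpy, scipy, OpenCV 4.12 (cv2) and the standard library are available. Lean on these libraries where they do the work, as an engineer would, in place of code of your own. Each camera call takes 0.05 s, during which the arm holds its last target. There are 200 camera calls.

## Working session

There is one attempt and no reset: what is moved stays moved. The work goes in short steps, Python scripts to look and compute and a shell command to move; the robot and the scene stay as the last step left them, time stands still between calls to the robot, and variables do not carry over. Pictures are saved under pics/ and viewed, at most 10 in all, crops included, and the job is handed in when it is done.

```bash
mkdir -p pics; ls
python3 - <<'E'
from plant import *
import cv2,numpy as np
s=get_state();print(s,hold_point_z)
a=capture("scene");b=capture("side")
np.savez('cams.npz',**{n+k:c[k] for n,c in(('scene',a),('side',b)) for k in c})
for n,c in(('scene',a),('side',b)):
    cv2.imwrite(f'pics/{n}0.png',c['color']);print(n,c['mtx'],c['R'],c['t'])
E
```

```text
pics
{'time_s': 0.0, 'joints': array([-5.69468700e+01,  2.05927120e+01,  6.33738552e-01, -2.09107755e-02,
       -7.01337743e+01, -1.65070899e+01]), 'qd': array([0.03869831, 0.05534353, 0.07334769, 0.00134968, 0.053347  ,
       0.0296741 ]), 'joint_torque': array([-4.83529238e-04, -5.82722819e+01,  2.93050146e+01,  6.99730173e+00,
        7.02512145e-03, -1.83269685e-04]), 'tcp_pos': array([ 0.19207793, -0.64659441,  0.2256055 ]), 'eef_rot': array([ 1.79905489e+02, -7.50838759e-03, -1.63461076e+02]), 'contact_force': array([-0.31119294,  0.61407012, -0.47653594]), 'moment': array([-0.01846369,  0.01804296, -0.03463474]), 'gripper_force': 0.0, 'gripper_width': 0.08769013570060016} 0.0188
scene [[442.68621388   0.         272.18533607]
 [  0.         442.68621388 197.71113155]
 [  0.           0.           1.        ]] [[-0.6160733  -0.78768662 -0.00186511]
 [-0.58315376  0.45769121 -0.67115605]
 [ 0.52951428 -0.41239368 -0.74131375]] [0.44217053 0.33614255 0.6686085 ]
side [[416.1435401    0.         276.74788804]
 [  0.         416.1435401  207.7782369 ]
 [  0.           0.           1.        ]] [[ 0.91980066  0.39224597  0.01048078]
 [ 0.33190595 -0.76350332 -0.55398657]
 [-0.20929689  0.51303584 -0.83245963]] [-0.5698204  -0.0604147   0.98820793]
```

View pics/scene0.png

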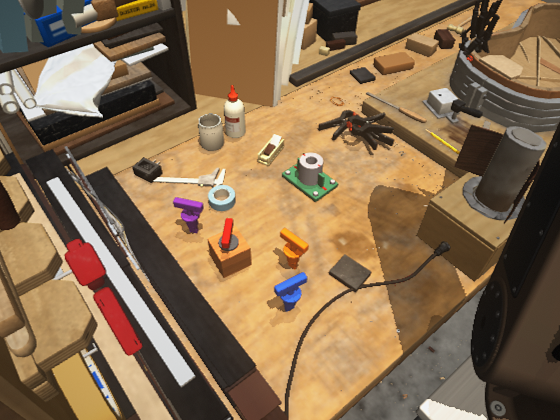

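View pics/side0.png

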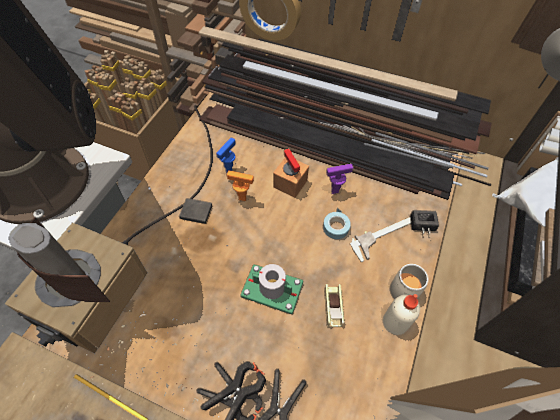

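The scene view shows the red key in its wooden rest at (228,238) and the green lock at (310,178). In the side view they are at (291,160) and (272,283). The other T-keys are purple (188,212), orange (292,245) and blue (291,290), all standing without a rest. Only the one at (228,238) is red and in the wooden block, so I'll confirm it in an enlarged crop.

```bash
cat > h.py <<'E'
import numpy as np,cv2
D=np.load('cams.npz')
def P(n): return D[n+'mtx'],D[n+'R'],D[n+'t']
def ray(n,uv):
    K,R,t=P(n); d=R.T@np.linalg.solve(K,np.array([uv[0],uv[1],1.])); return -R.T@t,d/np.linalg.norm(d)
def onz(n,uv,z):
    c,d=ray(n,uv); return c+d*(z-c[2])/d[2]
def tri(a,b):
    (c1,d1),(c2,d2)=ray('scene',a),ray('side',b)
    s=np.linalg.lstsq(np.c_[d1,-d2],c2-c1,rcond=None)[0]
    p,q=c1+s[0]*d1,c2+s[1]*d2; return (p+q)/2,np.linalg.norm(p-q)
def mask(n,lo,hi,box):
    h=cv2.cvtColor(D[n+'color'],cv2.COLOR_BGR2HSV); m=cv2.inRange(h,np.array(lo),np.array(hi))
    if lo[0]==0: m|=cv2.inRange(h,np.array([172,lo[1],lo[2]]),np.array([180,255,255]))
    o=np.zeros_like(m);x0,y0,x1,y1=box;o[y0:y1,x0:x1]=m[y0:y1,x0:x1];return o
E
python3 - <<'E'
from h import *
B={'scene':((195,205,265,285),(275,140,345,210)),'side':((260,135,330,200),(232,255,312,320))}
out=[]
for n in B:
    row=[]
    for x0,y0,x1,y1 in B[n]:
        row.append(cv2.resize(D[n+'color'][y0:y1,x0:x1],(400,300),interpolation=cv2.INTER_CUBIC))
    out.append(np.hstack(row))
cv2.imwrite('pics/crop1.png',np.vstack(out))
c={};
for n in B:
    m=mask(n,(0,170,70),(5,255,255),B[n][0]); pts=cv2.findNonZero(m)
    M=cv2.moments(m,True);c[n]=(M['m10']/M['m00'],M['m01']/M['m00'])
    r=cv2.minAreaRect(pts);print(n,'red',len(pts),c[n],r)
    for z in(.087,):print(onz(n,c[n],z), [onz(n,q,.087)[:2].round(4) for q in cv2.boxPoints(r)])
    g=mask(n,(45,80,30),(90,255,255),B[n][1]);hull=cv2.convexHull(cv2.findNonZero(g))
    q=cv2.approxPolyDP(hull,4,True)[:,0];print('green',q.tolist())
    w=np.array([onz(n,p,.012)[:2] for p in q]);print(w.round(4))
    hw=np.array([onz(n,p[0],.012)[:2] for p in hull],np.float32);print('minrect world',cv2.minAreaRect(hw*1000))
print(tri(c['scene'],c['side']))
E
```

```text
scene red 225 (226.64888888888888, 232.51111111111112) ((226.58560180664062, 232.51512145996094), (7.820339202880859, 29.775218963623047), 10.007980346679688)
[0.55201005 0.23387106 0.087     ] [array([0.5333, 0.2603]), array([0.5834, 0.2156]), array([0.5718, 0.2062]), array([0.5225, 0.2513])]
green [[337, 184], [315, 200], [282, 173], [298, 158]]
[[ 0.565  -0.0637]
 [ 0.5594  0.0067]
 [ 0.6676  0.0108]
 [ 0.6834 -0.0504]]
minrect world ((620.6453857421875, -26.242767333984375), (121.77043914794922, 74.56179809570312), 4.1137776374816895)
side red 161 (291.64596273291926, 159.9689440993789) ((291.50689697265625, 159.72706604003906), (24.2468204498291, 7.382411956787109), 61.69924545288086)
[0.55333257 0.23695416 0.087     ] [array([0.5245, 0.2536]), array([0.5339, 0.2692]), array([0.5803, 0.2218]), array([0.5709, 0.2071])]
green [[302, 280], [291, 313], [241, 295], [253, 265]]
[[ 0.6701  0.0116]
 [ 0.6754 -0.061 ]
 [ 0.5706 -0.0662]
 [ 0.5648  0.0026]]
minrect world ((620.80615234375, -28.566848754882812), (108.15086364746094, 73.81116485595703), 3.842623233795166)
(array([0.55266371, 0.23496374, 0.08799122]), np.float64(0.0028617495807477227))
```

View pics/crop1.png

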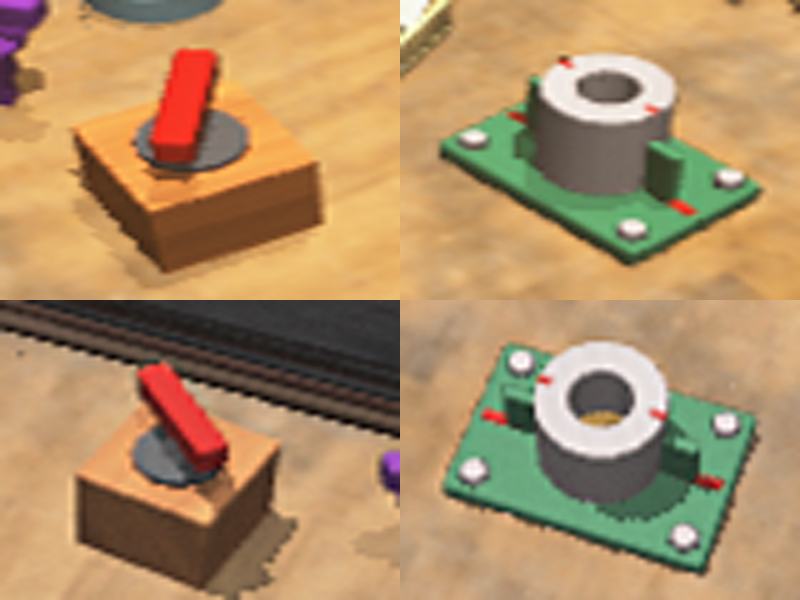

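The crop confirms the red T-key: red bar, grey collar, seated in the wooden block. It also shows the lock with red marks on its long axis. I'll check the post for clearance, then work out the approach.

```bash
cat >> h.py <<'E'
def plan(goal,yaw,s):
    "shift in current tool axes (units of row) and spin"
    from scipy.spatial.transform import Rotation as Ro
    R=Ro.from_euler('xyz',s['eef_rot'],degrees=True).as_matrix()
    v=R.T@(np.array(goal)-s['tcp_pos']); dy=(yaw-s['eef_rot'][2]+180)%360-180
    return (v/.15).round(4),round(-dy/360,4)
E
python3 - <<'E'
from h import *; from plant import *
s=get_state()
print('post',tri((522,137),(32,233)),'glue',tri((232,92),(411,300)))
print('box base',onz('scene',(455,270),.0),onz('side',(145,265),0))
print(plan([.5527,.235,.226],-43.5,s))
E
```

```text
post (array([ 0.30127332, -0.18460423,  0.25862267]), np.float64(0.0010695778760947503)) glue (array([0.86511708, 0.00384084, 0.12035952]), np.float64(4.521123519143377e-05))
box base [ 2.66892886e-01 -9.18880913e-02  1.11022302e-16] [ 0.35440246 -0.08209398  0.        ]
(array([-3.9778,  4.9499,  0.0051]), np.float64(-0.3332))
```

```bash
python3 -m inch '-0.32 0.12 0 0 1;-0.32 0.12 0 0 1;-0.32 0.12 0 0 1;-0.32 0.12 0 0 1;-0.32 0.12 0 0 1;-0.32 0.12 0 0 1;-0.32 0.12 0 0 1;-0.32 0.12 0 0 1'
python3 -m inch '-0.168 0.274 0 0 1;-0.168 0.274 0 0 1;-0.168 0.274 0 0 1;-0.168 0.274 0 0 1;-0.168 0.274 0 0 1;-0.168 0.274 0 0 1;-0.168 0.274 0 0 1;-0.168 0.274 0 0 1'
python3 -m inch '0 0 0 0 1;0 0 0 -0.028 1;0 0 0 -0.028 1;0 0 0 -0.028 1;0 0 0 -0.028 1;0 0 0 -0.028 1;0 0 0 -0.028 1;0 0 0 0 1'
python3 - <<'E'
from plant import *
import cv2,numpy as np
w=capture("wrist");s=get_state();np.savez('w1.npz',**w);cv2.imwrite('pics/w1.png',w['color'])
print(s['joints'].round(1),s['tcp_pos'],s['eef_rot'],w['mtx'][0],w['mtx'][1,2],w['R'],w['t'])
E
```

```text
time_s: 1.1
tcp_pos: [0.5203, -0.3983, 0.2262]
eef_rot: [180.0, -0.0, -163.5]
contact_force: [0.6, -0.6, -1.1]
gripper_width: 0.0875
gripper_force: 0.0
time_s: 2.1
tcp_pos: [0.6189, -0.0254, 0.2263]
eef_rot: [180.0, -0.0, -163.5]
contact_force: [0.3, -0.2, -0.2]
gripper_width: 0.0877
gripper_force: 0.0
time_s: 3.1
tcp_pos: [0.6186, -0.0276, 0.2263]
eef_rot: [180.0, -0.0, -103.1]
contact_force: [0.6, 0.1, -0.3]
gripper_width: 0.0876
gripper_force: 0.0
[ 15.5  15.4  -6.7  -0.  -67.9 -28.7] [ 0.61864154 -0.02753125  0.22633546] [ 1.79971851e+02 -1.07363678e-02 -1.03226933e+02] [325.1922621    0.         278.69288134] 207.21270612772554 [[-0.97388694  0.22703111  0.00105226]
 [ 0.21792887  0.93352193  0.28468197]
 [ 0.06364936  0.27747737 -0.95862144]] [ 0.6086475  -0.14465974  0.35856591]
```

View pics/w1.png

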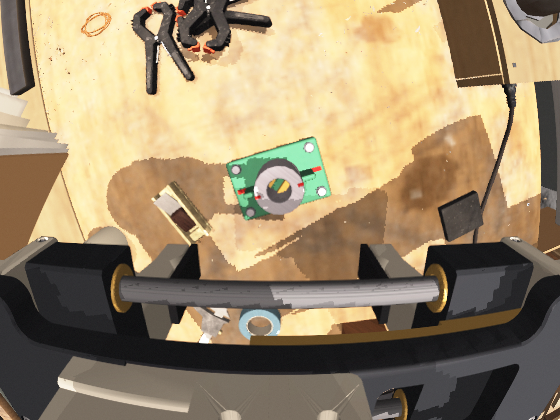

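The wrist view shows the lock with its rim centred near (278,187). There is a coloured stripe inside the bore, possibly the slot. Next I'll measure the rim centre and the marks, and enlarge that area.

```bash
cat >> h.py <<'E'
def wray(w,uv):
    K,R,t=w['mtx'],w['R'],w['t']; p=np.array([(uv[0]-K[0,2])/K[0,0],(uv[1]-K[1,2])/K[1,1]]); r=np.linalg.norm(p)+1e-12
    d=R.T@np.r_[np.sin(r)*p/r,np.cos(r)]; return -R.T@t,d
def wonz(w,uv,z):
    c,d=wray(w,uv); return c+d*(z-c[2])/d[2]
E
python3 - <<'E'
from h import *
w=dict(np.load('w1.npz'));im=w['color'];x0,y0,x1,y1=220,130,340,220
cv2.imwrite('pics/w1c.png',cv2.resize(im[y0:y1,x0:x1],(800,600),interpolation=cv2.INTER_CUBIC))
# world-rectified views: marks on base z=.012, green rect
h=cv2.cvtColor(im,cv2.COLOR_BGR2HSV);box=np.zeros(h.shape[:2],np.uint8);box[y0:y1,x0:x1]=255
g=cv2.inRange(h,(45,80,30),(90,255,255))&box
hw=np.array([wonz(w,p[0],.012)[:2] for p in cv2.convexHull(cv2.findNonZero(g))],np.float32)
print('green',cv2.minAreaRect(hw*1000))
r=(cv2.inRange(h,(0,130,60),(8,255,255))|cv2.inRange(h,(172,130,60),(180,255,255)))&box
n,l,st,ce=cv2.connectedComponentsWithStats(r)
for i in range(1,n): print(st[i,4],ce[i],wonz(w,ce[i],.012)[:2],wonz(w,ce[i],.066)[:2])
# rim: rectify plane z=.066 at 5 px/mm... sample grid
cx,cy=.6205,-.0275;N=320;gx,gy=np.meshgrid(cx+(np.arange(N)-N/2)*.00025,cy+(np.arange(N)-N/2)*.00025)
X=np.stack([gx,gy,np.full_like(gx,.066)],-1)@w['R'].T+w['t'];rr=np.hypot(X[...,0],X[...,1]);th=np.arctan2(rr,X[...,2])
mu=(w['mtx'][0,0]*th*X[...,0]/rr+w['mtx'][0,2]).astype(np.float32);mv=(w['mtx'][1,1]*th*X[...,1]/rr+w['mtx'][1,2]).astype(np.float32)
rec=cv2.remap(im,mu,mv,cv2.INTER_CUBIC);cv2.imwrite('pics/rim.png',cv2.resize(rec,(600,600)))
E
```

```text
green ((618.6953125, -28.448951721191406), (108.03076934814453, 72.58275604248047), 4.037588596343994)
34 [316.08823529 168.64705882] [ 0.57315702 -0.03058546] [ 0.57726208 -0.04103634]
16 [300.5    184.1875] [ 0.59485942 -0.01650678] [ 0.59581642 -0.02899986]
30 [241.13333333 190.93333333] [ 0.66487336 -0.02453637] [ 0.65567444 -0.03586471]
15 [257.33333333 197.13333333] [ 0.64799911 -0.01276989] [ 0.6412479  -0.02580502]
```

View pics/rim.png

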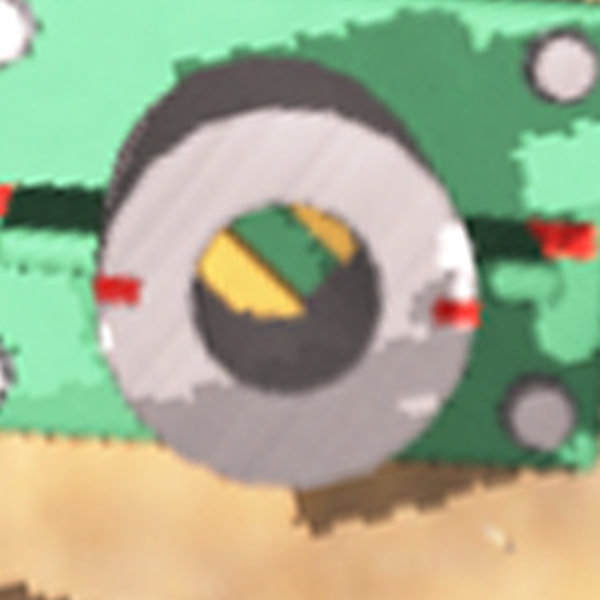

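The rectified rim view puts the bore centre at about (0.6188, -0.0278) and the marks at yaw 4°. The slot edges run at about 48.5° in the world, so the slot is about 0.78 rad counter-clockwise of the marks. Next I go over the key.

```bash
python3 -m inch '-0.2 0.1025 0 0 1;-0.2 0.1025 0 0 1;-0.2 0.1025 0 0 1;-0.2 0.1025 0 0 1;-0.2 0.1025 0 0 1;-0.2 0.1025 0 0 1;-0.2 0.1025 0 0 1;-0.2 0.1025 0 0 1'
python3 -m inch '0 0 0.029 -0.0277 1;0 0 0.029 -0.0277 1;0 0 0.029 -0.0277 1;0 0 0.029 -0.0277 1;0 0 0.029 -0.0277 1;0 0 0.029 -0.0277 1;0 0 0 0 1;0 0 0 0 1'
cat > rect.py <<'E'
from h import *
def rectify(w,c,z,N=320,res=.00025):
    g=(np.arange(N)-N/2)*res;gx,gy=np.meshgrid(c[0]+g,c[1]+g)
    X=np.stack([gx,gy,np.full_like(gx,z)],-1)@w['R'].T+w['t'];r=np.hypot(X[...,0],X[...,1]);th=np.arctan2(r,X[...,2])
    f=w['mtx'];return cv2.remap(w['color'],(f[0,0]*th*X[...,0]/r+f[0,2]).astype(np.float32),(f[1,1]*th*X[...,1]/r+f[1,2]).astype(np.float32),cv2.INTER_CUBIC)
E
python3 - <<'E'
from rect import *; from plant import *
w=capture("wrist");s=get_state();print(s['tcp_pos'],s['eef_rot'],s['joints'].round(1))
c=(.553,.235);rec=rectify(w,c,.096)
h=cv2.cvtColor(rec,cv2.COLOR_BGR2HSV)
m=cv2.inRange(h,(0,150,120),(8,255,255))|cv2.inRange(h,(172,150,120),(180,255,255))
n,l,st,ce=cv2.connectedComponentsWithStats(m);i=1+st[1:,4].argmax()
r=cv2.minAreaRect(cv2.findNonZero((l==i).astype(np.uint8)))
print(st[i],r,'size mm',np.array(r[1])*.25,'centre',c[0]+(r[0][0]-160)*.00025,c[1]+(r[0][1]-160)*.00025)
cv2.imwrite('pics/key.png',np.hstack([cv2.resize(rec,(400,400)),cv2.resize(w['color'],(400,400))]))
E
```

```text
time_s: 4.15
tcp_pos: [0.5525, 0.2352, 0.2265]
eef_rot: [180.0, -0.0, -103.2]
contact_force: [-0.0, 0.4, 0.5]
gripper_width: 0.0876
gripper_force: 0.0
time_s: 5.15
tcp_pos: [0.553, 0.2343, 0.2006]
eef_rot: [-180.0, -0.0, -43.5]
contact_force: [-0.4, -0.2, 0.2]
gripper_width: 0.0874
gripper_force: 0.0
[0.55304076 0.23440691 0.20069588] [-1.79984081e+02 -5.56118924e-03 -4.33990842e+01] [ 41.6  14.6 -11.2   0.  -64.1   5. ]
[   58    61   203   190 12816] ((158.96763610839844, 155.17202758789062), (58.24375915527344, 239.93724060058594), 47.95630645751953) size mm [14.56093979 59.98431015] centre 0.5527419090270996 0.23379300689697263
```

View pics/key.png

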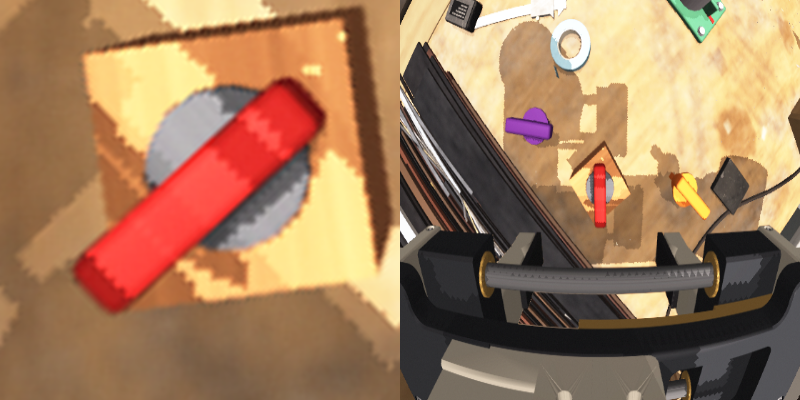

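The rectified key picture shows the red bar centred at (0.5527, 0.2338) at yaw -42°, well clear of the purple and orange keys. I'll descend and grip.

```bash
python3 -m inch '0 0.004 0.11 -0.004 0.55;0 0 0.11 0 0.55;0 0 0.11 0 0.55;0 0 0.11 0 0.55;0 0 0.11 0 0.55;0 0 0.11 0 0.55;0 0 0.11 0 0.55;0 0 0.115 0 0.55' 40
python3 -m inch '0 0 0 0 0.55;0 0 0 0 0;0 0 0 0 0;0 0 0 0 0;0 0 0 0 0;0 0 0 0 0;0 0 0 0 0;0 0 0 0 0' 40
python3 -m inch '0 0 -0.03 0 0;0 0 -0.05 0 0;0 0 -0.08 0 0;0 0 -0.1 0 0;0 0 -0.1 0 0;0 0 -0.12 0 0;0 0 -0.12 0 0;0 0 0 0 0'
python3 - <<'E'
from h import *;from plant import *
s=get_state();print(s['tcp_pos'],s['eef_rot'],s['contact_force'])
for y in(-111,-176):print(plan([.619,-.0278,s['tcp_pos'][2]],y,s))
E
```

```text
time_s: 6.2
tcp_pos: [0.5526, 0.2341, 0.0667]
eef_rot: [-180.0, -0.0, -41.7]
contact_force: [-0.3, 0.2, 1.4]
gripper_width: 0.0481
gripper_force: 0.0
time_s: 7.2
tcp_pos: [0.5526, 0.2341, 0.068]
eef_rot: [-180.0, -0.0, -41.7]
contact_force: [-1.9, 0.4, 4.4]
gripper_width: 0.0136
gripper_force: 40.0
time_s: 8.2
tcp_pos: [0.5534, 0.2347, 0.16]
eef_rot: [-179.8, -0.0, -41.7]
contact_force: [0.5, 0.8, -0.9]
gripper_width: 0.0134
gripper_force: 40.0
[0.55342882 0.23467551 0.15995208] [-1.79785551e+02 -4.44583286e-02 -4.16864731e+01] [ 0.4812276   0.75789838 -0.86429254]
(array([ 1.4902,  1.016 , -0.0026]), np.float64(0.1925))
(array([ 1.4902,  1.016 , -0.0026]), np.float64(0.3731))
```

```bash
python3 -m inch '0.186 0.127 0 0 0;0.186 0.127 0 0 0;0.186 0.127 0 0 0;0.186 0.127 0 0 0;0.186 0.127 0 0 0;0.186 0.127 0 0 0;0.186 0.127 0 0 0;0.186 0.127 0 0 0'
python3 -m inch '0 0 0 0.0275 0;0 0 0 0.0275 0;0 0 0 0.0275 0;0 0 0 0.0275 0;0 0 0 0.0275 0;0 0 0 0.0275 0;0 0 0 0.0275 0;0 0 0 0 0'
python3 -m inch '0 0 0 0 0;0 0 0 0 0;0 0 0 0 0;0 0 0 0 0;0 0 0 0 0;0 0 0 0 0;0 0 0 0 0;0 0 0 0 0'
python3 - <<'E'
from rect import *;from plant import *
s=get_state();print(s['tcp_pos'],s['eef_rot'],s['contact_force'],s['moment'],plan([.619,-.0278,.15],-111,s))
a=capture('scene');b=capture('side');w=capture('wrist')
np.savez('cams.npz',**{n+k:c[k] for n,c in(('scene',a),('side',b)) for k in c})
cv2.imwrite('pics/at.png',np.hstack([cv2.resize(a['color'][90:210,250:370],(400,400),interpolation=2),cv2.resize(b['color'][200:320,210:330],(400,400),interpolation=2)]))
c=(.619,-.0278);z=s['tcp_pos'][2]+.0188+.009;rec=rectify(w,c,z);h=cv2.cvtColor(rec,cv2.COLOR_BGR2HSV)
m=cv2.inRange(h,(0,150,60),(8,255,255))|cv2.inRange(h,(172,150,60),(180,255,255))
n,l,st,ce=cv2.connectedComponentsWithStats(m);i=1+st[1:,4].argmax();r=cv2.minAreaRect(cv2.findNonZero((l==i).astype(np.uint8)))
print(r,c[0]+(r[0][0]-160)*.00025,c[1]+(r[0][1]-160)*.00025)
E
```

```text
time_s: 9.2
tcp_pos: [0.6175, -0.0293, 0.157]
eef_rot: [180.0, 0.0, -41.7]
contact_force: [0.5, 0.5, -1.3]
gripper_width: 0.014
gripper_force: 40.0
time_s: 10.2
tcp_pos: [0.6174, -0.0283, 0.1571]
eef_rot: [179.9, -0.0, -110.9]
contact_force: [-0.2, 1.0, -1.6]
gripper_width: 0.0139
gripper_force: 40.0
time_s: 11.2
tcp_pos: [0.6178, -0.0282, 0.1577]
eef_rot: [180.0, 0.0, -111.0]
contact_force: [1.5, -0.8, -0.9]
gripper_width: 0.0135
gripper_force: 40.0
[ 0.61777702 -0.02823459  0.1577116 ] [ 1.79999909e+02  5.20103668e-04 -1.10997407e+02] [ 1.4624607  -0.83463996 -0.89413928] [0.02162063 0.05393467 0.04462138] (array([-0.0056, -0.0066,  0.0514]), np.float64(0.0))
((130.04640197753906, 91.48176574707031), (117.00875854492188, 54.78136444091797), 68.5522689819336) 0.6115116004943848 -0.04492955856323242
```

View pics/at.png

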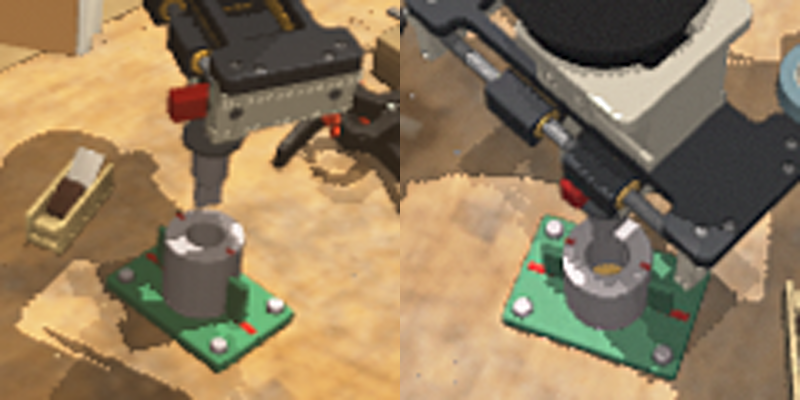

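The crops show the key held upright right above the barrel mouth. I'll lower it with force checks.

```bash
python3 -m inch '0 -0.0065 0.05 0 0;0 0 0.05 0 0;0 0 0.05 0 0;0 0 0.03 0 0;0 0 0.03 0 0;0 0 0.03 0 0;0 0 0.02 0 0;0 0 0 0 0'
python3 -m inch '0 0 0.01 0 0;0 0 0.01 0 0;0 0 0.01 0 0;0 0 0.01 0 0;0 0 0 0 0;0 0 0 0 0;0 0 0 0 0;0 0 0 0 0'
python3 -c "
from plant import *
s=get_state();print(s['tcp_pos'],s['eef_rot'],s['contact_force'],s['moment'])"
```

```text
time_s: 12.35
tcp_pos: [0.6186, -0.0286, 0.1185]
eef_rot: [180.0, -0.0, -111.0]
contact_force: [-1.2, -0.4, -1.5]
gripper_width: 0.014
gripper_force: 40.0
time_s: 13.35
tcp_pos: [0.6187, -0.0286, 0.1127]
eef_rot: [-180.0, -0.0, -111.0]
contact_force: [-0.0, -0.6, -1.6]
gripper_width: 0.0134
gripper_force: 40.0
[ 0.61868259 -0.02862468  0.11273747] [-1.79999459e+02 -3.36570802e-04 -1.11001090e+02] [-0.01926366 -0.64915616 -1.62892469] [-0.01100193  0.08609527 -0.03426608]
```

```bash
python3 -m inch '0 0 0.006 0 0;0 0 0.006 0 0;0 0 0.006 0 0;0 0 0.006 0 0;0 0 0 0 0;0 0 0 0 0;0 0 0 0 0;0 0 0 0 0'
python3 -m inch '0 0 0.006 0 0;0 0 0.006 0 0;0 0 0.006 0 0;0 0 0.006 0 0;0 0 0 0 0;0 0 0 0 0;0 0 0 0 0;0 0 0 0 0'
python3 -c "
from plant import *
s=get_state();print(s['tcp_pos'],s['eef_rot'],s['contact_force'],s['moment'])"
```

```text
time_s: 14.35
tcp_pos: [0.6187, -0.0286, 0.1091]
eef_rot: [-180.0, 0.0, -111.0]
contact_force: [-0.4, 0.6, -1.9]
gripper_width: 0.0135
gripper_force: 40.0
time_s: 15.35
tcp_pos: [0.6187, -0.0286, 0.1055]
eef_rot: [-180.0, 0.0, -111.0]
contact_force: [-0.6, -0.5, -1.6]
gripper_width: 0.0134
gripper_force: 40.0
[ 0.618698   -0.02859675  0.10554205] [-1.79997953e+02  1.37116354e-03 -1.10999560e+02] [-0.56959552 -0.51953669 -1.60789443] [-0.01597007  0.06435973 -0.01768771]
```

```bash
python3 -m inch '0 0 0.008 0 0;0 0 0.008 0 0;0 0 0.008 0 0;0 0 0.008 0 0;0 0 0 0 0;0 0 0 0 0;0 0 0 0 0;0 0 0 0 0'
```

```text
time_s: 16.35
tcp_pos: [0.6186, -0.0286, 0.1007]
eef_rot: [180.0, -0.0, -111.0]
contact_force: [-0.6, -0.4, -1.3]
gripper_width: 0.0141
gripper_force: 40.0
```

Underside at about 0.0367 with no contact yet. From here I feel in small steps.

```bash
python3 -m inch '0 0 0.005 0 0;0 0 0.005 0 0;0 0 0.005 0 0;0 0 0.005 0 0;0 0 0 0 0;0 0 0 0 0;0 0 0 0 0;0 0 0 0 0'
```

```text
time_s: 17.35
tcp_pos: [0.6187, -0.0286, 0.0977]
eef_rot: [180.0, -0.0, -111.0]
contact_force: [0.1, -1.3, -1.6]
gripper_width: 0.0141
gripper_force: 40.0
```

```bash
python3 -m inch '0 0 0.0033 0 0;0 0 0 0 0;0 0 0.0033 0 0;0 0 0 0 0;0 0 0 0 0;0 0 0 0 0;0 0 0 0 0;0 0 0 0 0'
```

```text
time_s: 18.35
tcp_pos: [0.6187, -0.0286, 0.0967]
eef_rot: [180.0, -0.0, -111.0]
contact_force: [-0.9, -0.8, -1.3]
gripper_width: 0.0135
gripper_force: 40.0
```

```bash
python3 -m inch '0 0 0.004 0 0;0 0 0 0 0;0 0 0.004 0 0;0 0 0 0 0;0 0 0 0 0;0 0 0 0 0;0 0 0 0 0;0 0 0 0 0'
```

```text
time_s: 19.35
tcp_pos: [0.6187, -0.0286, 0.0955]
eef_rot: [180.0, -0.0, -111.0]
contact_force: [-1.7, -0.8, -1.1]
gripper_width: 0.0137
gripper_force: 40.0
```

```bash
python3 -m inch '0 0 0.004 0 0;0 0 0 0 0;0 0 0.003 0 0;0 0 0 0 0;0 0 0 0 0;0 0 0 0 0;0 0 0 0 0;0 0 0 0 0'
```

```text
time_s: 20.35
tcp_pos: [0.6186, -0.0286, 0.0945]
eef_rot: [180.0, -0.0, -111.0]
contact_force: [-1.1, -0.6, -1.8]
gripper_width: 0.0136
gripper_force: 40.0
```

```bash
python3 -m inch '0 0 0.004 0 0;0 0 0 0 0;0 0 0.004 0 0;0 0 0 0 0;0 0 0 0 0;0 0 0 0 0;0 0 0 0 0;0 0 0 0 0'
```

```text
time_s: 21.35
tcp_pos: [0.6187, -0.0286, 0.0932]
eef_rot: [180.0, -0.0, -111.0]
contact_force: [-0.2, -1.2, -1.4]
gripper_width: 0.0139
gripper_force: 40.0
```

```bash
python3 -m inch '0 0 0.004 0 0;0 0 0 0 0;0 0 0.003 0 0;0 0 0 0 0;0 0 0 0 0;0 0 0 0 0;0 0 0 0 0;0 0 0 0 0'
```

```text
time_s: 22.35
tcp_pos: [0.6187, -0.0286, 0.0922]
eef_rot: [180.0, -0.0, -111.0]
contact_force: [-1.1, -1.9, -1.6]
gripper_width: 0.014
gripper_force: 40.0
```

```bash
python3 -m inch '0 0 0.004 0 0;0 0 0 0 0;0 0 0.004 0 0;0 0 0 0 0;0 0 0 0 0;0 0 0 0 0;0 0 0 0 0;0 0 0 0 0'
```

```text
time_s: 23.35
tcp_pos: [0.6187, -0.0286, 0.091]
eef_rot: [180.0, -0.0, -111.0]
contact_force: [-0.2, -0.4, -2.0]
gripper_width: 0.0139
gripper_force: 40.0
```

```bash
python3 -m inch '0 0 0.004 0 0;0 0 0 0 0;0 0 0.004 0 0;0 0 0 0 0;0 0 0 0 0;0 0 0 0 0;0 0 0 0 0;0 0 0 0 0'
```

```text
time_s: 24.35
tcp_pos: [0.6187, -0.0286, 0.0898]
eef_rot: [180.0, -0.0, -111.0]
contact_force: [-0.2, -0.4, -1.0]
gripper_width: 0.014
gripper_force: 40.0
```

```bash
python3 -m inch '0 0 0.004 0 0;0 0 0 0 0;0 0 0.004 0 0;0 0 0 0 0;0 0 0 0 0;0 0 0 0 0;0 0 0 0 0;0 0 0 0 0'
```

```text
time_s: 25.35
tcp_pos: [0.6187, -0.0286, 0.0886]
eef_rot: [-180.0, -0.0, -111.0]
contact_force: [-1.9, -2.6, 1.0]
gripper_width: 0.0135
gripper_force: 40.0
```

```bash
python3 -m inch '0 0 0.002 0 0;0 0 0 0 0;0 0 0 0 0;0 0 0 0 0;0 0 0 0 0;0 0 0 0 0;0 0 0 0 0;0 0 0 0 0'
```

```text
time_s: 26.35
tcp_pos: [0.6188, -0.0286, 0.0885]
eef_rot: [-180.0, 0.0, -111.0]
contact_force: [-3.2, -1.0, 4.7]
gripper_width: 0.0139
gripper_force: 40.0
```

Contact: the shaft end is at about 24.5 mm, and I'm pressing about 6 N. Now I ease off slightly and turn clockwise.

```bash
python3 -m inch '0 0 -0.001 0 0;0 0 0 0.006 0;0 0 0 0.006 0;0 0 0 0.006 0;0 0 0 0.006 0;0 0 0 0.006 0;0 0 0 0.003 0;0 0 0 0 0'
```

```text
time_s: 27.35
tcp_pos: [0.6185, -0.0285, 0.0882]
eef_rot: [180.0, -0.0, -122.9]
contact_force: [-3.5, -2.0, 2.3]
gripper_width: 0.0137
gripper_force: 40.0
```

```bash
python3 -m inch '0 0 0.0003 0.004 0;0 0 0 0.004 0;0 0 0 0.004 0;0 0 0 0.003 0;0 0 0 0 0;0 0 0 0 0;0 0 0 0 0;0 0 0 0 0'
```

```text
time_s: 28.35
tcp_pos: [0.6185, -0.0286, 0.0883]
eef_rot: [180.0, -0.0, -128.3]
contact_force: [-1.7, 0.4, -2.9]
gripper_width: 0.0135
gripper_force: 40.0
```

The force vanished, so the tongue is finding the slot. I'll turn a touch more and lower.

```bash
python3 -m inch '0 0 0 0.004 0;0 0 0 0.003 0;0 0 0.004 0 0;0 0 0 0 0;0 0 0.004 0 0;0 0 0 0 0;0 0 0 0 0;0 0 0 0 0'
```

```text
time_s: 29.35
tcp_pos: [0.6186, -0.0287, 0.0873]
eef_rot: [180.0, -0.0, -130.8]
contact_force: [-4.0, -0.4, 0.8]
gripper_width: 0.0138
gripper_force: 40.0
```

```bash
python3 -m inch '0.0015 0.002 0 0 0;0 0 0 0 0;0 0 0.004 0 0;0 0 0 0 0;0 0 0.004 0 0;0 0 0 0 0;0 0 0 0 0;0 0 0 0 0'
```

```text
time_s: 30.35
tcp_pos: [0.6184, -0.0285, 0.086]
eef_rot: [-180.0, 0.0, -130.8]
contact_force: [-1.9, -0.2, -1.1]
gripper_width: 0.0135
gripper_force: 40.0
```

```bash
python3 -m inch '0 0 0.006 0 0;0 0 0.006 0 0;0 0 0.006 0 0;0 0 0.006 0 0;0 0 0 0 0;0 0 0 0 0;0 0 0 0 0;0 0 0 0 0'
```

```text
time_s: 31.35
tcp_pos: [0.6183, -0.0286, 0.0823]
eef_rot: [180.0, 0.0, -130.8]
contact_force: [-1.1, -0.3, -2.2]
gripper_width: 0.0137
gripper_force: 40.0
```

```bash
python3 -m inch '0 0 0.006 0 0;0 0 0.006 0 0;0 0 0.005 0 0;0 0 0 0 0;0 0 0.004 0 0;0 0 0 0 0;0 0 0 0 0;0 0 0 0 0'
```

```text
time_s: 32.35
tcp_pos: [0.6183, -0.0285, 0.0792]
eef_rot: [180.0, 0.0, -130.8]
contact_force: [-1.1, 0.1, -1.0]
gripper_width: 0.0135
gripper_force: 40.0
```

```bash
python3 -m inch '0 0 0.003 0 0;0 0 0 0 0;0 0 0.002 0 0;0 0 0 0 0;0 0 0.002 0 0;0 0 0 0 0;0 0 0 0 0;0 0 0 0 0'
```

```text
time_s: 33.35
tcp_pos: [0.6183, -0.0286, 0.0782]
eef_rot: [180.0, -0.0, -130.8]
contact_force: [-0.7, 0.0, -0.7]
gripper_width: 0.0137
gripper_force: 40.0
```

```bash
python3 -m inch '0 0 0 0.013 0;0 0 0 0.015 0;0 0 0 0.015 0;0 0 0 0.015 0;0 0 0 0.015 0;0 0 0 0.015 0;0 0 0 0.015 0;0 0 0 0 0'
python3 -c "
from plant import *
s=get_state();print(s['tcp_pos'],s['eef_rot'],s['contact_force'],s['moment'])"
```

```text
time_s: 34.35
tcp_pos: [0.618, -0.0283, 0.0782]
eef_rot: [180.0, -0.0, -167.8]
contact_force: [-3.9, 2.2, 0.7]
gripper_width: 0.0137
gripper_force: 40.0
[ 0.61796515 -0.02825963  0.07815338] [ 1.79975171e+02 -2.67478358e-02 -1.67841914e+02] [-3.93546368  2.19350369  0.71455558] [1.04481441 1.32648734 0.03064478]
```

```bash
python3 -m inch '0.0017 0.0017 0 0 0;0 0 0 0.004 0;0 0 0 0.004 0;0 0 0 0.004 0;0 0 0 0.003 0;0 0 0 0 0;0 0 0 0 0;0 0 0 0 0'
python3 -c "
from plant import *
s=get_state();print(s['tcp_pos'],s['eef_rot'],s['contact_force'],s['moment'])"
```

```text
time_s: 35.35
tcp_pos: [0.6179, -0.0282, 0.0782]
eef_rot: [180.0, -0.0, -173.3]
contact_force: [-5.0, 3.7, -0.2]
gripper_width: 0.0135
gripper_force: 40.0
[ 0.61791558 -0.02822333  0.07819191] [ 1.79987018e+02 -7.43443088e-03 -1.73326535e+02] [-4.98582762  3.74849593 -0.22700917] [1.57855212 1.32803216 0.11537963]
```

```bash
python3 -m inch '0.0025 0.0025 0 0 0;0 0 0 0 0;0 0 0 0.003 0;0 0 0 0.003 0;0 0 0 0.002 0;0 0 0 0 0;0 0 0 0 0;0 0 0 0 0'
python3 -c "
from plant import *
s=get_state();print(s['tcp_pos'],s['eef_rot'],s['contact_force'],s['moment'])"
```

```text
time_s: 36.35
tcp_pos: [0.6177, -0.0281, 0.0782]
eef_rot: [-180.0, 0.0, -176.2]
contact_force: [-0.5, 1.1, -3.3]
gripper_width: 0.014
gripper_force: 40.0
[ 0.61768871 -0.02805732  0.07821498] [-1.79999756e+02  7.37886419e-03 -1.76156700e+02] [-0.46953457  1.07918974 -3.2728764 ] [0.66985087 0.09424991 0.1312035 ]
```

```bash
python3 -m inch '0 0 0 0.003 0;0 0 0 0.003 0;0 0 0 0 0;0 0 0 0 0;0 0 0 0 0;0 0 0 0 0;0 0 0 0 0;0 0 0 0 0'
python3 -c "
from plant import *
s=get_state();print(s['tcp_pos'],s['eef_rot'],s['contact_force'],s['moment'])"
```

```text
time_s: 37.35
tcp_pos: [0.6176, -0.028, 0.0782]
eef_rot: [180.0, 0.0, -178.3]
contact_force: [0.6, 0.7, -4.5]
gripper_width: 0.0137
gripper_force: 40.0
[ 0.61762931 -0.02803036  0.07822369] [ 1.79998689e+02  3.45019028e-03 -1.78318521e+02] [ 0.60842597  0.68202597 -4.53450253] [ 0.64611881 -0.09167115  0.04164463]
```

```bash
python3 -m inch '0 0 0 0.003 0;0 0 0 0.003 0;0 0 0 0 0;0 0 0 0 0;0 0 0 0 0;0 0 0 0 0;0 0 0 0 0;0 0 0 0 0'
python3 -c "
from plant import *
s=get_state();print(s['eef_rot'],s['contact_force'],s['moment'])"
```

```text
time_s: 38.35
tcp_pos: [0.6176, -0.028, 0.0782]
eef_rot: [180.0, 0.0, 179.5]
contact_force: [0.4, 1.4, -5.1]
gripper_width: 0.0135
gripper_force: 40.0
[1.79997493e+02 2.71709674e-03 1.79521857e+02] [ 0.40379227  1.39670395 -5.14625793] [ 0.73568714 -0.21589452  0.05593318]
```

```bash
python3 -m inch '0 0 0 0 0.35;0 0 0 0 0.35;0 0 0 0 0.35;0 0 0 0 0.35;0 0 0 0 0.35;0 0 0 0 0.35;0 0 0 0 0.35;0 0 0 0 0.35'
python3 -m inch '0 0 -0.1 0 0.35;0 0 -0.1 0 0.35;0 0 -0.1 0 0.35;0 0 -0.1 0 0.35;0 0 -0.1 0 0.35;0 0 -0.1 0 0.35;0 0 -0.1 0 0.35;0 0 0 0 0.35'
python3 - <<'E'
from rect import *;from plant import *
w=capture('wrist');b=capture('side')
c=(.6188,-.0278);rec=rectify(w,c,.106);h=cv2.cvtColor(rec,cv2.COLOR_BGR2HSV)
m=cv2.inRange(h,(0,150,120),(8,255,255))|cv2.inRange(h,(172,150,120),(180,255,255))
n,l,st,ce=cv2.connectedComponentsWithStats(m);i=1+st[1:,4].argmax();r=cv2.minAreaRect(cv2.findNonZero((l==i).astype(np.uint8)))
print(r,c[0]+(r[0][0]-160)*.00025,c[1]+(r[0][1]-160)*.00025)
cv2.imwrite('pics/end.png',np.hstack([cv2.resize(rec,(400,400)),cv2.resize(b['color'][220:320,220:320],(400,400),interpolation=2)]))
E
```

```text
time_s: 39.35
tcp_pos: [0.6176, -0.028, 0.0783]
eef_rot: [180.0, 0.0, 179.5]
contact_force: [-0.6, 0.5, -1.1]
gripper_width: 0.0305
gripper_force: 0.0
time_s: 40.35
tcp_pos: [0.6184, -0.0279, 0.1848]
eef_rot: [180.0, 0.1, 179.5]
contact_force: [0.1, -0.6, 0.5]
gripper_width: 0.0307
gripper_force: 0.0
((149.3477325439453, 160.4410858154297), (244.9359130859375, 56.12173843383789), 0.9240452647209167) 0.6161369331359864 -0.027689728546142576
```

View pics/end.png

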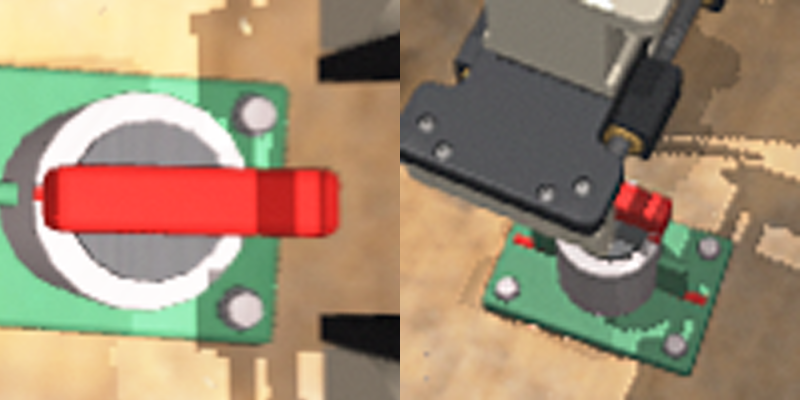

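The picture shows the collar sitting on the rim. The bar is at about 1°, against 4° for the marks, and the gripper is clear. Handing in.

```bash
python3 -c "
from plant import *
print(close_job())"
```

```text
the job is handed in; nothing more can be done
None
```

The job is handed in: the red key is fully home in the green lock and turned clockwise, its bar about 3° past the red marks (tolerance 11°); I felt no distinct stop, and the key is released with the gripper clear.

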